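Dock a circuit module on the test fixture with the power isolated

TASK

Flip the isolator handle over to off, then gently slide the circuit module with the finned heatsink along its lane, flat on the deck, until it has pushed the fixture's contact bar back about 10 mm (half its travel, not against its end stop), and then flip the isolator back on. The module cracks if anything presses it harder than about 15 N, so nudge it with the fingers shut rather than grip it. Leave the other module and the things lying about where they are.

Things in the scene. Friction and masses are not known exactly. Their poses are not given: they have to be found in the camera images.
- fixture: Fixed test fixture: slick aluminium deck (friction about 0.2) 270 (x) x 200 (y) x 20 mm thick, origin: underside centre; x points from the open loading end to the contact bar. Two lanes along x, centred at y = +49 and -49 mm, 86 mm wide between black guides 12 mm tall (x = -130 to 55 mm); one module in each. End block (x = 113 to 133 mm, top 36 mm above the table).
- bar (a joint): Contact bar across both lanes: grey plastic, 14 (x) x 196 (y) x 30 mm tall, 2 mm clear of the deck. Slides along fixture +x: value 0 = start, front face at fixture x = 75 mm; end stop at 0.020 m. Moves against about 3.5 N of friction and stays where it is left (no spring).
- module_fins: Module to dock, about 220 g: green board 80 mm wide, 6 mm thick, with an upright aluminium front plate at its near end (4 mm thick, 80 mm wide, 30 mm tall; the face to push) and a finned heatsink 56 x 56 mm, 34 mm high. Origin: underside, midway between the plate's outer face (x = -55 mm) and leading edge (x = 55 mm); x points to the bar. Loose on the deck in either lane, 65-85 mm from the bar.
- module_caps: The other module, same board and front plate, but with a row of three black cylindrical capacitors (20 mm diameter, 26 mm tall) instead of the heatsink. Same origin and axes. Lies in the other lane; leave it.
- isolator: Fixed isolator switch box, grey, 130 (x) x 90 (y) x 38 mm tall with two black cheeks up to 54 mm. Origin: centre of its underside, on the table. The handle swings in its x-z plane about an axis along y, 46 mm above the table over the origin.
- handle (a joint): Isolator handle angle: 0 = off, leaning 0.65 rad from upright to the box's -x side (the robot's side); 1.30 = on, leaning as far to +x; 0.65 is upright. Over-centre: 0.2 rad past upright it falls on to the end stop by itself and rests there. About 2 N at the grip moves it. Starts on.
- handle_grip (a point): Centre of the black cross-bar grip of the isolator handle (18 mm diameter, 70 mm long along the box's y), 65 mm from the hinge axis.
- spool: Bystander: solder spool, blue flanges, 56 mm diameter, 34 mm tall.
- flux_bottle: Bystander: bottle with a red cap, 48 mm diameter, 100 mm tall.
- screwdriver: Bystander: screwdriver lying on the table, about 200 mm long.
- meter: Bystander: black multimeter lying flat, 150 x 80 x 35 mm.
- parts_bin: Bystander: open blue bin 120 x 100 x 50 mm.
- pliers: Bystander: pliers lying on the table, 140 mm long.
Things that resemble listed ones, but are neither listed nor needed, are in the scene too. What is shaped like the isolator but orange or purple is not meant.

How it is judged (in metres and radians):
On the way, in this order (a step that is already met when the one before it is completed fails the run):
1. the isolator is flipped to off, before the module is pushed against the bar (value of joint handle below 0.15 rad and value of joint bar below 0.002 m), for 0.2 s.
2. with the isolator off, the finned module is docked: bar pushed back 5 to 16 mm, module flat and at rest (value of joint bar between 0.005 and 0.016 m and x of module_fins in the frame of fixture between 0.021 and 0.04 m and z of module_fins in the frame of fixture below 0.025 m and angle between module_fins's own z axis and vertical below 0.08 rad and angle between the x axis of module_fins and the x axis of fixture, either way round below 0.08 rad and linear speed of module_fins below 0.01 m/s and value of joint handle below 0.15 rad), for 0.2 s.
At the end, for the whole second after the job is handed in: Isolator on (handle above 1.15 rad); contact bar pushed back 5 to 16 mm with the finned module against it (its origin at fixture x = 21 to 40 mm), flat on the deck, square to the fixture within 0.08 rad and at rest; the other module within 15 mm of its start (value of joint bar between 0.005 and 0.016 m and x of module_fins in the frame of fixture between 0.021 and 0.04 m and z of module_fins in the frame of fixture below 0.025 m and angle between module_fins's own z axis and vertical below 0.08 rad and angle between the x axis of module_fins and the x axis of fixture, either way round below 0.08 rad and linear speed of module_fins below 0.01 m/s and value of joint handle above 1.15 rad and velocity of joint handle below 0.05 rad/s and distance of module_caps from where it was at the start of the episode below 0.015 m); the robot touches nothing.
It fails at once if the finned module is pressed harder than 15 N by the robot or against the contact bar (contact force between module_fins and the fingers above 15 N or contact force between module_fins and the arm above 15 N or contact force between module_fins and bar above 15 N).
It fails at once if the finned module is tipped or lifted off the deck (angle between module_fins's own z axis and vertical above 0.25 rad or z of module_fins in the frame of fixture above 0.035 m).
It fails at once if the other module is moved more than 15 mm (distance of module_caps from where it was at the start of the episode above 0.015 m).
It fails at once if a bystander is moved more than 40 mm (distance of any of spool, flux_bottle, screwdriver, meter, parts_bin, pliers from where it was at the start of the episode above 0.04 m).
It also fails if it takes over 61 s, if anything falls off the work surface, if the arm or the gripper's body presses on something with over 40 N, if the wrist force passes 120 N, or if a joint passes its speed limit or range.

ROBOT

A 6-joint arm with a two-finger parallel gripper is mounted at the origin on the work surface. World frame = base frame: x ahead of the robot, y to its left, z up, the work surface at z = 0. Lengths are in m, angles in degrees, forces in N, time in s.
With the tool pointing down it reaches from about 0.3 to 0.75 m from the base axis. Payload 8.5 kg.
Tool frame: the origin (TCP) lies at the very end of the fingers, on their centre line; the grasp point (between the pads) lies 19 mm behind it; z points along the fingers, y is the line along which they close (so a half turn about z gives the same grasp; the last joint's range is limited). The gripper opens to 85 mm and grips with 20 to 120 N. Pads are 22 mm wide; open, the fingers measure 114 mm over their backs; the gripper's body (76 mm by 85 mm) begins 54 mm behind the grasp point. The pads swing forward as they close: fully open they stand 13 mm farther back than shut.
Start: joints at [-83.841, 21.807, 74.336, -0, 83.858, -12.336], TCP at [0.174, -0.522, 0.231] pointing down, gripper open.
Joint ranges: [-178.18, 178.18], [-50.72, 133.34], [12.68, 142.11], [-81.47, 261.47], [9.98, 163.14], [-165.26, 165.26]. Speed limits (degrees/s): [136.94, 136.94, 180, 180, 180, 180].

INTERFACE

Orientations are given as a 3x3 rotation matrix whose columns are the frame's x, y, z axes.
In Python, from rig import observe, cams, ticket gives the robot as it stands.
- The arm moves only by the tool move_arm, never from a script. Its arguments are lists of equal length, an entry for each row: "jaw": the finger opening in cm, from 0 to 8.54; "dp": the shift along the tool's x, y, z in cm, a list of three; "turn": the turn, a rotation vector about the tool's x, y, z in rad, a list of three. In form: {"jaw": [jaw, ...], "dp": [[tx, ty, tz], ...], "turn": [[wx, wy, wz], ...]}. A call has 1 to 12 rows; each row shifts and turns the commanded pose from where the row before left it, along the tool's axes as they then stand; what a row does not reach is not made up. A row lasts 1/12 s, in which the tool goes at most 41.7 mm and 7.16 degrees, less where a joint would pass 70% of its speed; a pose out of reach is approached as far as the arm can. A call is refused whole if a number of a shift passes 4.17 or a number of a turn 0.125, either way. A call with a gripper value outside its range is refused whole. The fingers move at their own pace and stop on an object; "force" is the grip in N (left out, the last holds). Time passes only in rows, so rows that do not move let the fingers close. It gives the time, the measured TCP pose, the force, the opening and the grip force at its end, in the units of the state.
- observe(): the state, without advancing time (a new reading comes with each control period).
- cams.get_image(name): name is "scene" or "top" or "wrist"; returns (picture, depth): 480x640x3 uint8, red, green, blue; 480x640 float32, m along the optical axis (not along the pixel's ray), 0 where there is no reading.
- cams.calibration(name): a dict with "vertical_fov" (degrees; the focal length in pixels is half the picture's height over the tangent of half this angle, whatever the lens; pixels are square), "cx", "cy" (the principal point, pixels), "view" (4x4, takes a point from world to camera coordinates); the wrist camera has in their place "tool_from_camera" (4x4, takes a point from camera to tool coordinates, whose origin is the TCP and whose axes are the flange's). Camera axes: x right, y up, looking along -z (the intrinsics and any distortion apply to the point x, -y, -z); pixel columns grow to the right and rows downward; lengths in m; the calibration is good to about 2 mm. A picture is of the moment at which its call begins: read the wrist's pose just before it. calibration takes no time and is no camera call.
- ticket.close_job(): hands the job in; it is judged then, once.
Trained networks look in the newest picture that a camera, given by its name, has taken for a name from the list of things; names that differ only in an ending like _2 or _b are one class to them, and where a whole thing is asked for, a point or a joint stands for the part that bears it (a point fixed in the world has none). Each returns a list of dicts, best first, with "p" (0 to 1); they miss things now and then, are a little off and sometimes report something else, mostly with a low value. They report only what shows in the picture. A call takes as long as a camera call. They do not tell look-alikes from the thing itself.
- cams.spot_in(camera, query): "box" ([centre column, centre row, width, height] as shares, 0 to 1, of the picture: columns of its width, rows of its height, round what is visible of it).
- cams.outline_of(camera, query): "mask" (480x640 bool, what is visible of it) and "box" ([centre column, centre row, width, height] as shares, 0 to 1, of the picture: columns of its width, rows of its height, round what is visible of it).
- cams.mark_of(camera, query): "location" ([column, row] as shares, 0 to 1, of the picture: columns of its width, rows of its height: a listed point, or the origin of a listed thing).
The state is a dict: "time_s": time; "q": joint angles; "qvel": joint speeds; "joint_efforts": joint torques, N m; "position": TCP position; "tool_rot": TCP orientation; "ft_force": force on the tool from outside, world axes, zero at the start; "wrist_torque": the same for the moment, N m; "grip_width": finger opening in m; "gripper_force": force on a finger pad.
Only numpy, scipy, OpenCV 4.12 (cv2) and the standard library are available. Lean on these libraries where they do the work, as an engineer would, in place of code of your own. Each camera call takes 0.05 s, during which the arm holds its last target. There are 200 camera calls.

## Working session

There is one attempt and no reset: what is moved stays moved. The work goes in short steps, Python scripts to look and compute and a tool call to move; the robot and the scene stay as the last step left them, time stands still between calls to the robot, and variables do not carry over. Pictures are saved under pics/ and viewed, at most 10 in all, crops included, and the job is handed in when it is done.

Besides the shell and the picture viewer there is one more tool, called after "Emit:" by a JSON object that holds its "fn" and its "kwargs", one argument or row to a line. move_arm: Moves the arm, as the interface text tells. Its arguments: {"type":"object","properties":{"jaw":{"type":"array","items":{"type":"number"}},"dp":{"type":"array","items":{"type":"array","items":{"type":"number"}}},"turn":{"type":"array","items":{"type":"array","items":{"type":"number"}}},"force":{"type":"number"}},"required":["jaw","dp","turn"]}

```bash
mkdir -p pics; cat > h.py <<'E'
import numpy as np, cv2
from rig import observe, cams, ticket
def K(c):
    f=240/np.tan(np.radians(c['vertical_fov'])/2); return f,c['cx'],c['cy']
def T(name):
    c=cams.calibration(name)
    if name=='wrist':
        s=observe(); M=np.eye(4); M[:3,:3]=s['tool_rot']; M[:3,3]=s['position']
        return c, M@np.array(c['tool_from_camera'])
    return c, np.linalg.inv(np.array(c['view']))
def pts(name,u,v,d,cT=None):
    c,M=cT or T(name); f,cx,cy=K(c); u,v,d=map(np.asarray,(u,v,d))
    P=np.stack([(u-cx)/f*d,-(v-cy)/f*d,-d,np.ones_like(d)],-1)
    return (P@M.T)[...,:3]
def save(im,n): cv2.imwrite('pics/'+n,im[...,::-1])
E
python3 - <<'E'
from h import *
for n in ('scene','top'):
    im,d=cams.get_image(n); save(im,n+'0.png'); cT=T(n)
    print(n,{k:v for k,v in cT[0].items() if k!='view'},cT[1][:3,3])
    for q in ('fixture','module_fins','module_caps','isolator','handle_grip'):
        for r in cams.outline_of(n,q)[:2]:
            m=r['mask']&(d>0); v,u=np.nonzero(m)
            if len(u)<5: continue
            P=pts(n,u,v,d[v,u],cT)
            print(q,round(r['p'],2),np.round(np.array(r['box'])*[640,480,640,480]),np.round(np.median(P,0),3),np.round(np.percentile(P,2,0),3),np.round(np.percentile(P,98,0),3))
s=observe();print(s['time_s'],s['position'],s['tool_rot'],s['ft_force'])
E
```

```text
scene {'vertical_fov': 47.77342677249796, 'cx': 323.5243027588467, 'cy': 234.5811171745952} [1.22869206 0.50465885 1.23644694]
fixture 0.73 [246. 234. 120. 101.] [ 0.623 -0.133  0.024] [ 0.433 -0.246  0.005] [ 0.708 -0.023  0.054]
module_fins 0.9 [245. 209.  42.  41.] [ 0.514 -0.173  0.036] [ 0.453 -0.22   0.022] [ 0.563 -0.135  0.057]
module_caps 0.8 [274. 223.  47.  46.] [ 0.516 -0.077  0.028] [ 0.46  -0.12   0.021] [ 0.571 -0.036  0.055]
module_caps 0.65 [334. 276.  28.   9.] [0.608 0.168 0.103] [0.556 0.133 0.035] [0.624 0.201 0.111]
isolator 0.93 [539. 285.  51.  56.] [0.354 0.623 0.039] [0.285 0.564 0.005] [0.418 0.685 0.107]
isolator 0.88 [429. 203.  37.  58.] [0.244 0.273 0.039] [0.181 0.214 0.005] [0.306 0.331 0.106]
handle_grip 0.87 [433. 189.  22.  34.] [0.21  0.256 0.091] [0.132 0.223 0.001] [0.244 0.288 0.109]
handle_grip 0.74 [544. 273.  30.  28.] [0.325 0.615 0.081] [ 0.219  0.579 -0.002] [0.358 0.646 0.11 ]
top {'vertical_fov': 55.821849228913024, 'cx': 321.0217546979118, 'cy': 245.34156496369695} [0.42608441 0.09187424 1.26348192]
fixture 0.7 [399. 227.  95. 110.] [ 
[... 400 characters left out ...]
.  41.] [ 0.513 -0.081  0.028] [ 0.461 -0.123  0.022] [ 0.569 -0.04   0.055]
isolator 0.95 [252. 351.  50.  60.] [0.232 0.264 0.04 ] [0.172 0.208 0.016] [0.298 0.322 0.107]
isolator 0.81 [118. 309.  56.  55.] [0.344 0.613 0.039] [0.28  0.559 0.008] [0.41  0.677 0.107]
handle_grip 0.83 [114. 318.  26.  27.] [0.321 0.607 0.101] [0.293 0.573 0.039] [0.355 0.64  0.11 ]
handle_grip 0.68 [253. 361.  30.  32.] [0.207 0.256 0.099] [0.18  0.219 0.039] [0.243 0.288 0.109]
0.6 [ 0.17445363 -0.52158685  0.23131243] [[ 9.48346048e-01  3.17237724e-01 -6.70917545e-06]
 [ 3.17237724e-01 -9.48346048e-01  1.71538418e-05]
 [-9.20774290e-07 -1.83961817e-05 -1.00000000e+00]] [ 0.08221233 -0.65104897  0.57649555]
```

```bash
python3 -c "
import cv2
a=cv2.imread('pics/top0.png');cv2.imwrite('pics/top0b.png',cv2.resize(a[130:430,60:460],(800,600),interpolation=cv2.INTER_CUBIC))"
```

```text
(no output)
```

View pics/top0b.png

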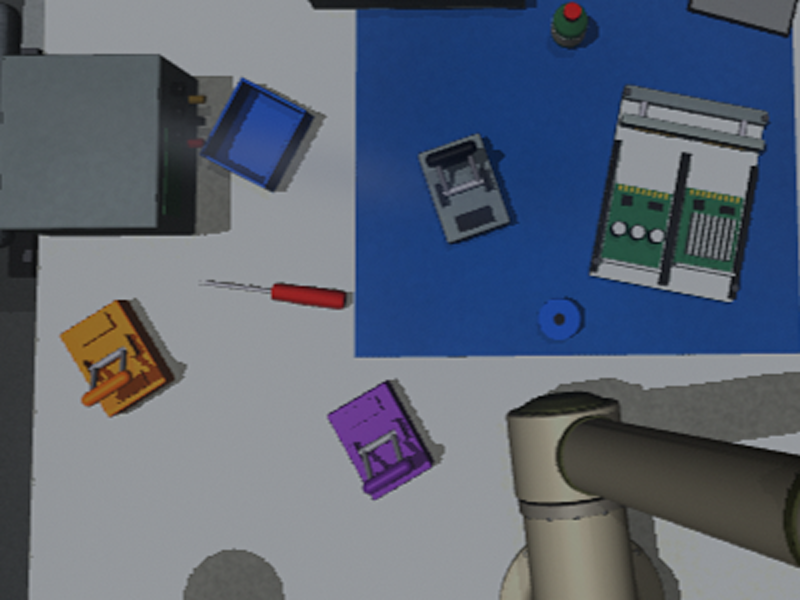

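View pics/scene0.png

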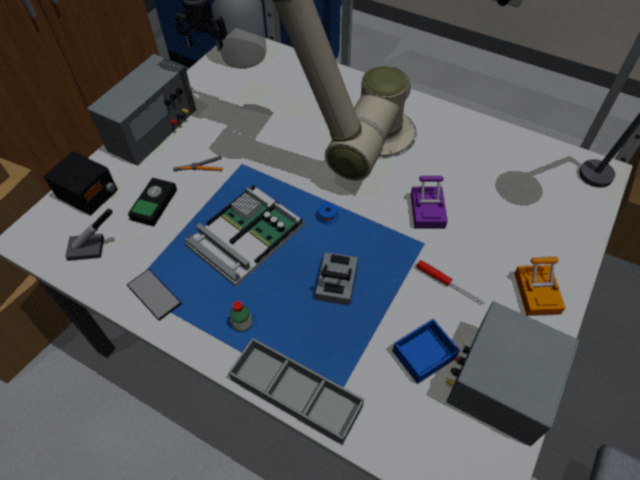

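The isolator wanted is the grey one on the blue mat (full top picture about (293,225)). The orange and purple ones are decoys. The finned module is in the right-hand lane (y=-49 side, about (416,247)), with the caps module in the left. Next I'll fit the poses.

```bash
cat > fit.py <<'E'
from h import *
def cloud(n):
    im,d=cams.get_image(n); cT=T(n); v,u=np.mgrid[0:480,0:640]
    P=pts(n,u.ravel(),v.ravel(),d.ravel(),cT)[d.ravel()>0]; return im,d,P
def sel(P,x,y,z): return P[(P[:,0]>x[0])&(P[:,0]<x[1])&(P[:,1]>y[0])&(P[:,1]<y[1])&(P[:,2]>z[0])&(P[:,2]<z[1])]
def rect(Q):
    r=cv2.minAreaRect((Q[:,:2]*1000).astype(np.float32)); return np.round(r[0],1),np.round(r[1],1),round(r[2],1)
E
python3 - <<'E'
from fit import *
for n in ('top','scene'):
    im,d,P=cloud(n)
    B=sel(P,(.49,.66),(.08,.23),(.031,.042)); print(n,'iso',rect(B),np.median(B[:,2]))
    B=sel(P,(.49,.68),(.08,.23),(.094,.125)); print('grip',rect(B),B.mean(0),B[:,2].max())
    B=sel(P,(.4,.72),(-.27,0),(.014,.06)); print('fix',rect(B))
    B=sel(P,(.62,.72),(-.27,0),(.026,.04)); print('bar/end',rect(B),len(B))
    B=sel(P,(.42,.49),(-.24,-.12),(.040,.06)); print('plate',rect(B),len(B))
    B=sel(P,(.45,.57),(-.24,-.12),(.046,.07)); print('fins',rect(B),len(B))
E
```

```text
top iso (array([570.3, 154. ]), array([130.7,  89.8]), 18.9) 0.038158543843156756
grip (array([605.9, 166.3]), array([20.2, 68.6]), 20.0) [0.60603057 0.1663814  0.104995  ] 0.11460556033507108
fix (array([ 562.3, -142. ]), array([201.5, 268.7]), 78.6)
bar/end (array([ 648.8, -158.7]), array([201.5,  93.4]), 79.6) 664
plate (array([ 469.6, -169.6]), array([78.5, 40.7]), 89.8) 157
fins (array([ 492.3, -174.4]), array([75.9, 75.3]), 79.4) 309
scene iso (array([571.3, 157. ]), array([134.4,  90.2]), 18.9) 0.03808539394186705
grip (array([609.6, 170.8]), array([19.8, 68.2]), 19.0) [0.6108717  0.17140883 0.10416104] 0.11099732109315719
fix (array([ 564.4, -138.5]), array([207.3, 272.6]), 78.7)
bar/end (array([ 654. , -155.2]), array([203. ,  95.1]), 82.1) 715
plate (array([ 471.4, -165.9]), array([79.8, 38.4]), 87.7) 171
fins (array([ 492.7, -173.3]), array([78.9, 77.7]), 78.2) 367
```

Emit:
{"fn": "move_arm", "kwargs": {
  "jaw": [0, 0, 0, 0, 0, 0, 0, 0, 0, 0, 0, 0],
  "dp": [
    [2.75, -2.15, 0],
    [2.75, -2.15, 0],
    [2.75, -2.15, 0],
    [2.75, -2.15, 0],
    [2.75, -2.15, 0],
    [2.75, -2.15, 0],
    [2.75, -2.15, 0],
    [2.75, -2.15, 0],
    [2.75, -2.15, 0],
    [2.75, -2.15, 0],
    [2.75, -2.15, 0],
    [2.75, -2.15, 0]
  ],
  "turn": [
    [0, 0, 0],
    [0, 0, 0],
    [0, 0, 0],
    [0, 0, 0],
    [0, 0, 0],
    [0, 0, 0],
    [0, 0, 0],
    [0, 0, 0],
    [0, 0, 0],
    [0, 0, 0],
    [0, 0, 0],
    [0, 0, 0]
  ]
}}

```text
time_s: 1.7
position: [0.4062, -0.1707, 0.2316]
tool_rot: [[0.948, 0.317, 0.0], [0.317, -0.948, -0.0], [0.0, 0.001, -1.0]]
ft_force: [0.6, -1.5, -0.2]
grip_width: 0.0003
gripper_force: 0.0
```

Emit:
{"fn": "move_arm", "kwargs": {
  "jaw": [0, 0, 0, 0, 0, 0, 0, 0, 0, 0, 0, 0],
  "dp": [
    [2.75, -2.15, 0],
    [2.75, -2.15, 0],
    [2.75, -2.15, 0],
    [2.75, -2.15, 0],
    [2.75, -2.15, 0],
    [2.75, -2.15, 0],
    [2.75, -2.15, 0],
    [2.75, -2.15, 0],
    [2.75, -2.15, 0],
    [2.75, -2.15, 0],
    [2.75, -2.15, 0],
    [2.75, -2.15, 0]
  ],
  "turn": [
    [0, 0, 0],
    [0, 0, 0],
    [0, 0, 0],
    [0, 0, 0],
    [0, 0, 0],
    [0, 0, 0],
    [0, 0, 0],
    [0, 0, 0],
    [0, 0, 0],
    [0, 0, 0],
    [0, 0, 0],
    [0, 0, 0]
  ]
}}

```text
time_s: 2.7
position: [0.6373, 0.1788, 0.2313]
tool_rot: [[0.948, 0.317, 0.0], [0.317, -0.948, -0.0], [0.0, 0.0, -1.0]]
ft_force: [0.6, -2.2, 1.5]
grip_width: -0.0002
gripper_force: 0.0
```

```bash
python3 - <<'E'
from fit import *
s=observe();print(s['time_s'],s['position'],s['grip_width'],s['ft_force'])
im,d,P=cloud('wrist'); save(im,'w1.png')
B=sel(P,(.48,.67),(.07,.24),(.031,.042)); print('iso',rect(B),len(B))
B=sel(P,(.56,.67),(.09,.23),(.090,.125)); print('grip',rect(B),B.mean(0),B[:,2].max())
E
```

```text
2.7 [0.63733883 0.17881575 0.23127477] -0.00015780257644681532 [ 0.60219519 -2.17717223  1.51540041]
iso (array([573.8, 160.7]), array([128.6,  90.1]), 19.1) 3757
grip (array([611. , 173.8]), array([16.7, 68.6]), 18.9) [0.61249732 0.17406724 0.10333319] 0.10734918960337148
```

View pics/w1.png

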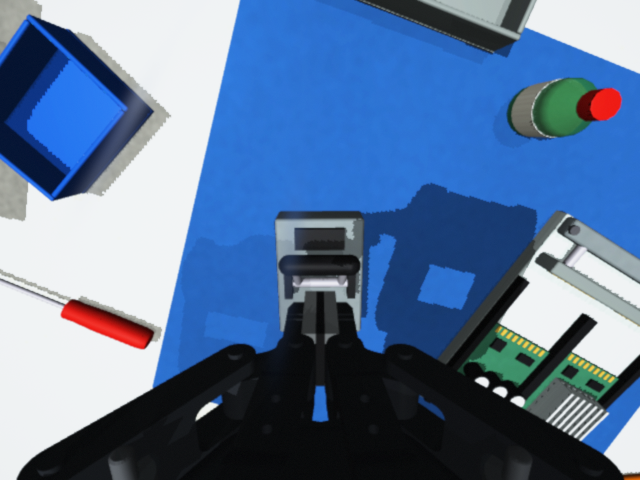

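The picture shows the grey isolator straight under the fingers, with its grip bar at (320,265), leaning to the far side, and nothing in the way. I'll go down just beyond the grip and pull it towards the robot.

Emit:
{"fn": "move_arm", "kwargs": {
  "jaw": [0, 0, 0, 0, 0, 0, 0],
  "dp": [
    [0.3, -0.1, 2.0],
    [0, 0, 3.0],
    [0, 0, 3.0],
    [0, 0, 3.0],
    [0, 0, 2.2],
    [0, 0, 1.4],
    [0, 0, 0]
  ],
  "turn": [
    [0, 0, 0],
    [0, 0, 0],
    [0, 0, 0],
    [0, 0, 0],
    [0, 0, 0],
    [0, 0, 0],
    [0, 0, 0]
  ]
}}

```text
time_s: 3.33
position: [0.6376, 0.1788, 0.0817]
tool_rot: [[0.948, 0.317, -0.006], [0.317, -0.948, -0.001], [-0.006, -0.001, -1.0]]
ft_force: [-0.1, -0.1, -0.8]
grip_width: 0.0003
gripper_force: 0.0
```

Emit:
{"fn": "move_arm", "kwargs": {
  "jaw": [0, 0, 0, 0, 0, 0, 0, 0, 0, 0, 0],
  "dp": [
    [-0.7, 0, 0],
    [-0.7, 0, 0],
    [-0.7, 0, 0],
    [-0.7, 0, 0],
    [-0.7, 0, 0],
    [-0.7, 0, 0],
    [-0.8, 0, 0],
    [-0.8, 0, 0],
    [-0.8, 0, 0],
    [-0.8, 0, 0],
    [0, 0, 0]
  ],
  "turn": [
    [0, 0, 0],
    [0, 0, 0],
    [0, 0, 0],
    [0, 0, 0],
    [0, 0, 0],
    [0, 0, 0],
    [0, 0, 0],
    [0, 0, 0],
    [0, 0, 0],
    [0, 0, 0],
    [0, 0, 0]
  ]
}}

```text
time_s: 4.25
position: [0.5672, 0.1552, 0.0852]
tool_rot: [[0.948, 0.317, -0.002], [0.317, -0.948, -0.0], [-0.002, -0.0, -1.0]]
ft_force: [-0.4, 0.5, 0.7]
grip_width: -0.0001
gripper_force: 0.0
```

Emit:
{"fn": "move_arm", "kwargs": {
  "jaw": [0, 0, 0, 0, 0, 0, 0],
  "dp": [
    [0.8, 0, 0],
    [0.7, 0, -2.0],
    [0, 0, -4.0],
    [0, 0, -4.0],
    [0, 0, -3.0],
    [0, 0, 0],
    [0, 0, 0]
  ],
  "turn": [
    [0, 0, 0],
    [0, 0, 0],
    [0, 0, 0],
    [0, 0, 0],
    [0, 0, 0],
    [0, 0, 0],
    [0, 0, 0]
  ]
}}

```text
time_s: 4.83
position: [0.5843, 0.1606, 0.2167]
tool_rot: [[0.948, 0.317, 0.004], [0.317, -0.948, 0.0], [0.003, 0.001, -1.0]]
ft_force: [-0.3, 0.0, 0.0]
grip_width: -0.0001
gripper_force: 0.0
```

```bash
python3 - <<'E'
from fit import *
s=observe();print(s['time_s'],s['position'])
im,d,P=cloud('scene'); save(im,'s2.png')
B=sel(P,(.48,.67),(.07,.24),(.031,.042)); print('iso',rect(B))
B=sel(P,(.50,.67),(.09,.23),(.090,.118)); print('grip',rect(B),len(B))
B=sel(P,(.4,.72),(-.27,0),(.014,.06)); print('fix',rect(B))
r=cams.outline_of('scene','isolator')
for q in r[:3]: print(q['p'],q['box'])
E
```

```text
4.8333 [0.58431178 0.16058308 0.21674767]
iso (array([571.7, 156.9]), array([134.4,  90.5]), 18.8)
grip (array([534.2, 145. ]), array([22.2, 67.4]), 19.6) 190
fix (array([ 564.5, -139.7]), array([208.7, 272.3]), 78.5)
0.91 [0.6718, 0.4199, 0.0617, 0.1227]
0.8 [0.8451, 0.5975, 0.0845, 0.1212]
0.75 [0.5275, 0.5767, 0.0675, 0.1242]
```

The handle now rests on the off side (grip 39 mm to -x of the hinge). On to a point behind the finned module.

Emit:
{"fn": "move_arm", "kwargs": {
  "jaw": [0, 0, 0, 0, 0, 0, 0, 0, 0, 0],
  "dp": [
    [-2.56, 2.54, 0],
    [-2.56, 2.54, 0],
    [-2.56, 2.54, 0],
    [-2.56, 2.54, 0],
    [-2.56, 2.54, 0],
    [-2.56, 2.54, 0],
    [-2.56, 2.54, 0],
    [-2.56, 2.54, 0],
    [-2.56, 2.54, 0],
    [-2.56, 2.54, 0]
  ],
  "turn": [
    [0, 0, 0],
    [0, 0, 0],
    [0, 0, 0],
    [0, 0, 0],
    [0, 0, 0],
    [0, 0, 0],
    [0, 0, 0],
    [0, 0, 0],
    [0, 0, 0],
    [0, 0, 0]
  ]
}}

```text
time_s: 5.77
position: [0.4197, -0.1628, 0.214]
tool_rot: [[0.948, 0.317, -0.002], [0.317, -0.948, 0.002], [-0.002, -0.002, -1.0]]
ft_force: [0.2, -0.2, 0.4]
grip_width: -0.0001
gripper_force: 0.0
```

Emit:
{"fn": "move_arm", "kwargs": {
  "jaw": [0, 0, 0, 0, 0, 0, 0],
  "dp": [
    [0, 0, 0],
    [0, 0, 0],
    [0, 0, 0],
    [0, 0, 0],
    [0, 0, 0],
    [0, 0, 0],
    [0, 0, 0]
  ],
  "turn": [
    [0, 0, 0.104],
    [0, 0, 0.104],
    [0, 0, 0.104],
    [0, 0, 0.104],
    [0, 0, 0.104],
    [0, 0, 0],
    [0, 0, 0]
  ]
}}

```text
time_s: 6.35
position: [0.4209, -0.1616, 0.2143]
tool_rot: [[0.981, -0.193, -0.002], [-0.193, -0.981, 0.001], [-0.002, -0.001, -1.0]]
ft_force: [-0.4, -0.9, 0.1]
grip_width: 0.0001
gripper_force: 0.0
```

```bash
cat > fx.py <<'E'
from fit import *
C=np.array([.5635,-.140]); a=np.radians(-11.3); R=np.array([[np.cos(a),-np.sin(a)],[np.sin(a),np.cos(a)]])
def loc(P): 
    Q=P.copy(); Q[:,:2]=(P[:,:2]-C)@R; return Q*1000
def report(n,pic=None):
    s=observe(); print(s['time_s'],'tcp loc',loc(np.array([s['position']])).round(1),'ft',np.round(s['ft_force'],1))
    im,d,P=cloud(n)
    if pic: save(im,pic)
    L=loc(sel(P,(.38,.74),(-.32,.04),(.01,.08)))
    print('deck rect',rect(sel(P,(.38,.74),(-.32,.04),(.014,.024))))
    A=sel(L,(-140,130),(-90,-8),(46,60)); print('fins+plate x',np.percentile(A[:,0],[1,99]).round(1),'y',np.percentile(A[:,1],[1,99]).round(1),rect(A/1000))
    G=sel(L,(-140,130),(8,90),(44,60)); print('caps plate x',np.percentile(G[:,0],[1,99]).round(1),'y',np.percentile(G[:,1],[1,99]).round(1))
    B=sel(L,(55,109),(-90,90),(27,36)); print('bar x',np.percentile(B[:,0],[1,5,50,95,99]).round(1))
    E=sel(L,(108,150),(-90,90),(32,42)); print('end x',np.percentile(E[:,0],[1,50,99]).round(1),'z',np.median(E[:,2]).round(1))
    H=sel(L,(-140,140),(-120,120),(14,24)); print('deck y',np.percentile(H[:,1],[.5,99.5]).round(1),'x',np.percentile(H[:,0],[.5,99.5]).round(1))
E
python3 - <<'E'
from fx import *
report('wrist','w3.png'); report('top'); report('scene')
E
```

```text
6.35 tcp loc [[-135.6  -49.1  214.3]] ft [-0.4 -0.9  0.1]
deck rect (array([ 491.2, -110.7]), array([225.8, 246.6]), 79.0)
fins+plate x [-100.1  -25.4] y [-84.3 -13.1] (array([-62.6, -48.7]), array([75.1, 79.5]), 0.5)
caps plate x [-113.  -57.] y [12.  85.7]Traceback (most recent call last):
  File "<stdin>", line 2, in <module>
  File "fx.py", line 13, in report
    B=sel(L,(55,109),(-90,90),(27,36)); print('bar x',np.percentile(B[:,0],[1,5,50,95,99]).round(1))
                                                      ~~~~~~~~~~~~~^^^^^^^^^^^^^^^^^^^^^^^
    return _quantile_unchecked(
        a, q, axis, out, overwrite_input, method, keepdims, weights)
    return _ureduce(a,
                    func=_quantile_ureduce_func,
    ...<5 lines>...
                    overwrite_input=overwrite_input,
                    method=method)
    r = func(a, **kwargs)
    result = _quantile(arr,
                       quantiles=q,
    ...<2 lines>...
                       out=out,
                       weights=wgt)
    slices_having_nans = np.isnan(arr[-1, ...])
                                  ~~~^^^^^^^^^
IndexError: index -1 is out of bounds for axis 0 with size 0
```

View pics/w3.png

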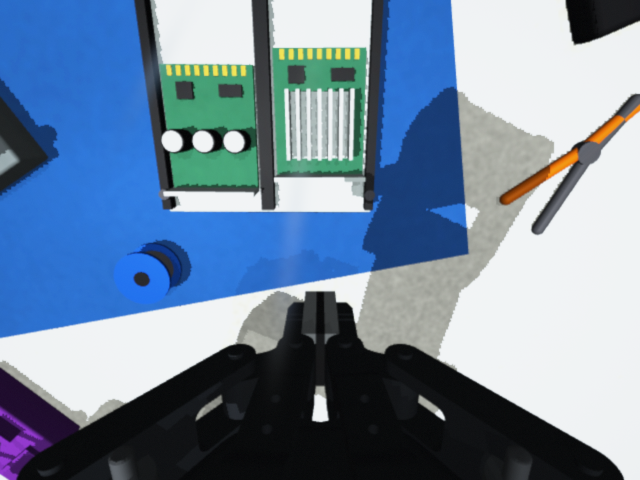

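The picture shows the finned module in the right lane, with its plate edge at (320,178). The closed fingers are centred behind it and the lane ahead is clear. The module's plate is at fixture x = -100, so it needs about 76 mm of pushing. I'll go down now.

Emit:
{"fn": "move_arm", "kwargs": {
  "jaw": [0, 0, 0, 0, 0, 0, 0, 0],
  "dp": [
    [0, 0, 4.0],
    [0, 0, 4.0],
    [0, 0, 4.0],
    [0, 0, 3.5],
    [0, 0, 2.4],
    [0, 0, 0.8],
    [0, 0, 0],
    [0, 0, 0]
  ],
  "turn": [
    [0, 0, 0],
    [0, 0, 0],
    [0, 0, 0],
    [0, 0, 0],
    [0, 0, 0],
    [0, 0, 0],
    [0, 0, 0],
    [0, 0, 0]
  ]
}}

```text
time_s: 7.07
position: [0.4215, -0.162, 0.029]
tool_rot: [[0.981, -0.195, 0.0], [-0.195, -0.981, -0.0], [0.001, 0.0, -1.0]]
ft_force: [0.1, -0.0, 0.2]
grip_width: -0.0002
gripper_force: 0.0
```

Emit:
{"fn": "move_arm", "kwargs": {
  "jaw": [0, 0, 0, 0, 0, 0, 0, 0, 0, 0, 0, 0],
  "dp": [
    [0.3, 0, 0],
    [0.3, 0, 0],
    [0.3, 0, 0],
    [0.3, 0, 0],
    [0.2, 0, 0],
    [0.2, 0, 0],
    [0.2, 0, 0],
    [0.2, 0, 0],
    [0.2, 0, 0],
    [0.2, 0, 0],
    [0.2, 0, 0],
    [0.2, 0, 0]
  ],
  "turn": [
    [0, 0, 0],
    [0, 0, 0],
    [0, 0, 0],
    [0, 0, 0],
    [0, 0, 0],
    [0, 0, 0],
    [0, 0, 0],
    [0, 0, 0],
    [0, 0, 0],
    [0, 0, 0],
    [0, 0, 0],
    [0, 0, 0]
  ]
}}

```text
time_s: 8.07
position: [0.4485, -0.1672, 0.0283]
tool_rot: [[0.981, -0.196, -0.0], [-0.196, -0.981, 0.0], [-0.0, -0.0, -1.0]]
ft_force: [-0.6, 0.5, 0.6]
grip_width: -0.0004
gripper_force: 0.5
```

Emit:
{"fn": "move_arm", "kwargs": {
  "jaw": [0, 0, 0, 0, 0, 0, 0, 0, 0, 0, 0, 0],
  "dp": [
    [0.25, 0, 0],
    [0.25, 0, 0],
    [0.25, 0, 0],
    [0.25, 0, 0],
    [0.25, 0, 0],
    [0.25, 0, 0],
    [0.25, 0, 0],
    [0.25, 0, 0],
    [0.25, 0, 0],
    [0.25, 0, 0],
    [0.25, 0, 0],
    [0.25, 0, 0]
  ],
  "turn": [
    [0, 0, 0],
    [0, 0, 0],
    [0, 0, 0],
    [0, 0, 0],
    [0, 0, 0],
    [0, 0, 0],
    [0, 0, 0],
    [0, 0, 0],
    [0, 0, 0],
    [0, 0, 0],
    [0, 0, 0],
    [0, 0, 0]
  ]
}}

```text
time_s: 9.07
position: [0.4782, -0.1732, 0.0283]
tool_rot: [[0.981, -0.196, -0.0], [-0.196, -0.981, 0.0], [-0.0, -0.0, -1.0]]
ft_force: [-0.6, -0.3, -0.2]
grip_width: -0.0001
gripper_force: 0.3
```

```bash
sed -i 's/def report/def pc(x,p): return np.percentile(x,p).round(1) if len(x) else None\ndef report/; s/np.percentile(\([A-Z]\[:,[01]\]\),\(\[[^]]*\]\)).round(1)/pc(\1,\2)/g; s/np.median(E\[:,2\]).round(1)/len(E)/' fx.py
python3 - <<'E'
from fx import *
for n in ('wrist','top','scene'): print(n); report(n,n+'4.png')
E
```

```text
wrist
9.0667 tcp loc [[-77.2 -49.2  28.3]] ft [-0.6 -0.3 -0.2]
deck rect (array([ 502.1, -104.1]), array([231. , 233.5]), 78.7)
fins+plate x [-68.9   9.7] y [-84.4 -14. ] (array([-29.7, -49.2]), array([80.2, 80.5]), 0.0)
caps plate x [-112.5  -56. ] y [13.7 86.4]
bar x None
end x None z 0
deck y [-91.9  83.9] x [-104.3   48.9]
top
9.1167 tcp loc [[-76.7 -49.3  28.4]] ft [0.  0.4 0.1]
deck rect (array([ 558.6, -139.3]), array([200. , 261.2]), 78.0)
fins+plate x [-26.3  89. ] y [-89.2 -10.3] (array([ 28.4, -48.3]), array([ 81.3, 121.8]), 89.0)
caps plate x [-113.5   88.6] y [ 9.1 88.5]
bar x [ 61.2  73.3  75.2 105.2 107.4]
end x [111.1 121.9 132.5] z 461
deck y [-99.3  98.2] x [-134.1  113.8]
scene
9.1667 tcp loc [[-76.9 -49.3  28.4]] ft [-0.4  0.4  0.2]
deck rect (array([ 541.8, -114.7]), array([234.5, 332.7]), 76.1)
fins+plate x [-69.6  90.1] y [-86.6  -9.7] (array([  6.5, -49.2]), array([169.1,  80.7]), 0.3)
caps plate x [-114.7   90.2] y [11.3 88.9]
bar x [ 61.7  87.2  89.6 104.5 106.7]
end x [110.2 124.  134.2] z 416
deck y [-95.5 102.5] x [-133.3  135.9]
```

Emit:
{"fn": "move_arm", "kwargs": {
  "jaw": [0, 0, 0, 0, 0, 0, 0, 0, 0, 0, 0, 0],
  "dp": [
    [0.25, 0, 0],
    [0.25, 0, 0],
    [0.25, 0, 0],
    [0.25, 0, 0],
    [0.25, 0, 0],
    [0.25, 0, 0],
    [0.25, 0, 0],
    [0.25, 0, 0],
    [0.25, 0, 0],
    [0.25, 0, 0],
    [0.2, 0, 0],
    [0.1, 0, 0]
  ],
  "turn": [
    [0, 0, 0],
    [0, 0, 0],
    [0, 0, 0],
    [0, 0, 0],
    [0, 0, 0],
    [0, 0, 0],
    [0, 0, 0],
    [0, 0, 0],
    [0, 0, 0],
    [0, 0, 0],
    [0, 0, 0],
    [0, 0, 0]
  ]
}}

```text
time_s: 10.22
position: [0.5057, -0.1787, 0.0283]
tool_rot: [[0.981, -0.196, 0.0], [-0.196, -0.981, -0.0], [0.0, 0.0, -1.0]]
ft_force: [-0.6, 0.8, 1.0]
grip_width: 0.0001
gripper_force: 0.5
```

Emit:
{"fn": "move_arm", "kwargs": {
  "jaw": [0, 0, 0, 0, 0, 0, 0, 0, 0, 0],
  "dp": [
    [0.08, 0, 0],
    [0.08, 0, 0],
    [0.08, 0, 0],
    [0.08, 0, 0],
    [0.08, 0, 0],
    [0.08, 0, 0],
    [0.08, 0, 0],
    [0.08, 0, 0],
    [0.08, 0, 0],
    [0.08, 0, 0]
  ],
  "turn": [
    [0, 0, 0],
    [0, 0, 0],
    [0, 0, 0],
    [0, 0, 0],
    [0, 0, 0],
    [0, 0, 0],
    [0, 0, 0],
    [0, 0, 0],
    [0, 0, 0],
    [0, 0, 0]
  ]
}}

```text
time_s: 11.05
position: [0.5124, -0.1799, 0.0283]
tool_rot: [[0.981, -0.196, -0.002], [-0.196, -0.981, 0.001], [-0.002, -0.0, -1.0]]
ft_force: [-5.6, 0.5, 4.8]
grip_width: 0.0
gripper_force: 2.9
```

```bash
python3 - <<'E'
from fx import *
for n in ('wrist','top'): print(n); report(n,n+'5.png')
for n in ('top','scene'):
    im,d,P=cloud(n); L=loc(sel(P,(.38,.74),(-.32,.04),(.01,.08)))
    B=sel(L,(55,112),(-90,90),(44,60)); print(n,'bar top x',pc(B[:,0],[1,5,25,50,75,95,99]))
E
```

```text
wrist
11.05 tcp loc [[-42.3 -49.1  28.3]] ft [-5.6  0.5  4.8]
deck rect (array([ 548.6, -139.1]), array([192. , 198.6]), 77.6)
fins+plate x [-34.2  44.3] y [-84.2 -13.8] (array([  4.8, -48.9]), array([80.8, 80.2]), 89.9)
caps plate x [-109.3  -55.9] y [14.8 87.8]
bar x [55.2 56.1 72.3 79.9 80.1]
end x None z 0
deck y [-97.7  92.3] x [-103.7   80.4]
top
11.1 tcp loc [[-42.1 -49.1  28.3]] ft [-5.3  0.8  3.5]
deck rect (array([ 560.6, -140.6]), array([200. , 264.7]), 78.4)
fins+plate x [15.1 93.3] y [-88.4  -9.3] (array([ 52.6, -49.4]), array([81.6, 81.8]), 0.8)
caps plate x [-113.6   93. ] y [ 9.3 87.9]
bar x [ 55.3  57.2  76.5 102.3 107.7]
end x [111.4 122.1 132.6] z 466
deck y [-99.4  98.3] x [-134.4  113.9]
top bar top x [78.8 79.3 81.6 85.3 89.1 92.5 93.2]
scene bar top x [79.4 80.9 84.3 88.4 92.3 94.4 94.8]
```

The bar is moving at about 5.6 N and is roughly 4 mm back. Another 6 mm.

Emit:
{"fn": "move_arm", "kwargs": {
  "jaw": [0, 0, 0, 0, 0, 0, 0, 0, 0, 0, 0],
  "dp": [
    [0.06, 0, 0],
    [0.06, 0, 0],
    [0.06, 0, 0],
    [0.06, 0, 0],
    [0.06, 0, 0],
    [0.06, 0, 0],
    [0.06, 0, 0],
    [0.06, 0, 0],
    [0.06, 0, 0],
    [0.06, 0, 0],
    [0, 0, 0]
  ],
  "turn": [
    [0, 0, 0],
    [0, 0, 0],
    [0, 0, 0],
    [0, 0, 0],
    [0, 0, 0],
    [0, 0, 0],
    [0, 0, 0],
    [0, 0, 0],
    [0, 0, 0],
    [0, 0, 0],
    [0, 0, 0]
  ]
}}

```text
time_s: 12.17
position: [0.5185, -0.1811, 0.0283]
tool_rot: [[0.981, -0.196, -0.002], [-0.196, -0.981, 0.001], [-0.002, -0.0, -1.0]]
ft_force: [-4.9, 0.6, 3.5]
grip_width: -0.0001
gripper_force: 2.6
```

Emit:
{"fn": "move_arm", "kwargs": {
  "jaw": [0, 0, 0, 0, 0, 0, 0],
  "dp": [
    [-0.2, 0, 0],
    [-0.5, 0, 0],
    [-1.0, 0, 0],
    [-1.5, 0, 0],
    [-1.5, 0, 0],
    [0, 0, 0],
    [0, 0, 0]
  ],
  "turn": [
    [0, 0, 0],
    [0, 0, 0],
    [0, 0, 0],
    [0, 0, 0],
    [0, 0, 0],
    [0, 0, 0],
    [0, 0, 0]
  ]
}}

```text
time_s: 12.75
position: [0.4731, -0.1723, 0.0286]
tool_rot: [[0.981, -0.196, 0.001], [-0.196, -0.981, -0.0], [0.001, 0.0, -1.0]]
ft_force: [0.7, -0.7, 0.7]
grip_width: 0.0001
gripper_force: 0.0
```

```bash
python3 - <<'E'
from fx import *
report('wrist','w6.png')
for n in ('top','scene'):
    im,d,P=cloud(n); L=loc(sel(P,(.38,.74),(-.32,.04),(.01,.08)))
    B=sel(L,(65,112),(-90,90),(44,60)); print(n,'bar top x',pc(B[:,0],[1,5,25,50,75,95,99]))
save(cv2.resize(im[150:300,170:370],(800,600)),'s6.png')
E
```

```text
12.75 tcp loc [[-82.3 -49.4  28.6]] ft [ 0.7 -0.7  0.7]
deck rect (array([ 498.4, -104.4]), array([229.1, 230.7]), 78.7)
fins+plate x [-73.8  33.6] y [-84.8 -13.5] (array([-19.3, -49.1]), array([ 80.3, 110.5]), 89.5)
caps plate x [-112.5  -55.9] y [13.7 85.2]
bar x None
end x None z 0
deck y [-91.9  79.3] x [-106.5   43.6]
top bar top x [84.9 85.3 87.6 91.2 95.4 98.6 99.5]
scene bar top x [ 85.4  86.6  90.3  94.6  98.4 100.4 101.1]
```

View pics/s6.png

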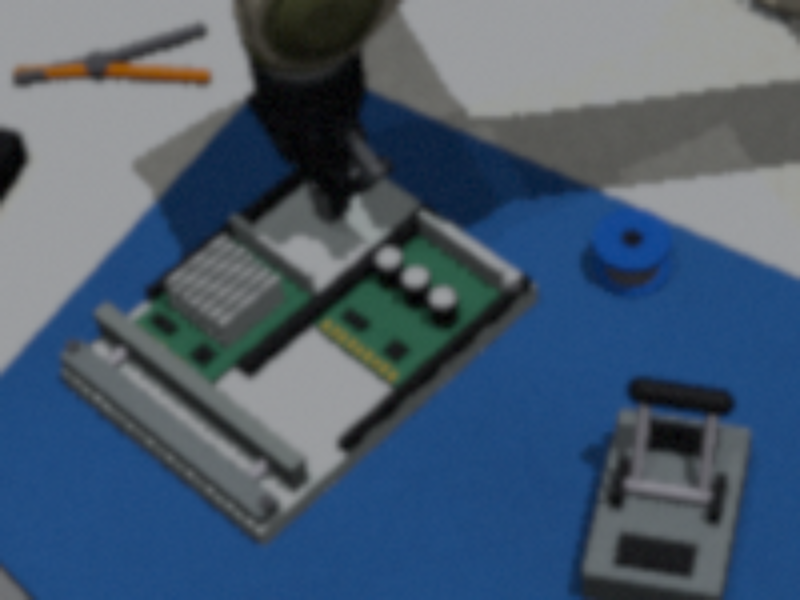

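The picture shows the finned module up against the bar (bar front edge near (200,390)) with a gap left to the end block, and the handle on its robot side (off). The bar is about 10.5 mm back. Next I'll lift and flip the isolator on.

Emit:
{"fn": "move_arm", "kwargs": {
  "jaw": [0, 0, 0, 0, 0, 0, 0, 0, 0, 0, 0, 0],
  "dp": [
    [0, 0, -2.8],
    [0, 0, -4.0],
    [0, 0, -4.0],
    [0, 0, -4.0],
    [0, 0, -4.0],
    [0, 0, 0],
    [0, 0, 0],
    [0, 0, 0],
    [0, 0, 0],
    [0, 0, 0],
    [0, 0, 0],
    [0, 0, 0]
  ],
  "turn": [
    [0, 0, 0],
    [0, 0, 0],
    [0, 0, 0],
    [0, 0, 0],
    [0, 0, 0],
    [0, 0, -0.104],
    [0, 0, -0.104],
    [0, 0, -0.104],
    [0, 0, -0.104],
    [0, 0, -0.104],
    [0, 0, 0],
    [0, 0, 0]
  ]
}}

```text
time_s: 13.9
position: [0.4734, -0.1722, 0.2163]
tool_rot: [[0.949, 0.315, 0.0], [0.315, -0.949, -0.0], [0.0, 0.0, -1.0]]
ft_force: [-0.0, -0.1, -0.4]
grip_width: -0.0002
gripper_force: 0.0
```

Emit:
{"fn": "move_arm", "kwargs": {
  "jaw": [0, 0, 0, 0, 0, 0, 0, 0, 0, 0],
  "dp": [
    [1.59, -3.51, 0],
    [1.59, -3.51, 0],
    [1.59, -3.51, 0],
    [1.59, -3.51, 0],
    [1.59, -3.51, 0],
    [1.59, -3.51, 0],
    [1.59, -3.51, 0],
    [1.59, -3.51, 0],
    [0, 0, 0],
    [0, 0, 0]
  ],
  "turn": [
    [0, 0, 0],
    [0, 0, 0],
    [0, 0, 0],
    [0, 0, 0],
    [0, 0, 0],
    [0, 0, 0],
    [0, 0, 0],
    [0, 0, 0],
    [0, 0, 0],
    [0, 0, 0]
  ]
}}

```text
time_s: 14.73
position: [0.5046, 0.1362, 0.2162]
tool_rot: [[0.948, 0.318, -0.0], [0.318, -0.948, -0.0], [-0.0, 0.0, -1.0]]
ft_force: [0.2, -0.0, -0.7]
grip_width: 0.0001
gripper_force: 0.0
```

```bash
python3 - <<'E'
from fit import *
print(observe()['position'])
im,d,P=cloud('wrist')
B=sel(P,(.50,.67),(.09,.23),(.090,.118)); print('grip',rect(B),len(B))
E
```

```text
[0.50455291 0.13621633 0.21615368]
grip (array([535.5, 142.5]), array([19.7, 68.4]), 18.3) 2150
```

Emit:
{"fn": "move_arm", "kwargs": {
  "jaw": [0, 0, 0, 0, 0, 0],
  "dp": [
    [0, 0, 3.5],
    [0, 0, 3.5],
    [0, 0, 3.0],
    [0, 0, 2.0],
    [0, 0, 1.1],
    [0, 0, 0]
  ],
  "turn": [
    [0, 0, 0],
    [0, 0, 0],
    [0, 0, 0],
    [0, 0, 0],
    [0, 0, 0],
    [0, 0, 0]
  ]
}}

```text
time_s: 15.28
position: [0.5036, 0.1329, 0.0831]
tool_rot: [[0.949, 0.314, -0.005], [0.314, -0.949, -0.0], [-0.005, -0.001, -1.0]]
ft_force: [-0.1, -0.5, -0.2]
grip_width: -0.0
gripper_force: 0.0
```

Emit:
{"fn": "move_arm", "kwargs": {
  "jaw": [0, 0, 0, 0, 0, 0, 0, 0, 0, 0, 0],
  "dp": [
    [0.7, 0, 0],
    [0.7, 0, 0],
    [0.7, 0, 0],
    [0.7, 0, 0],
    [0.8, 0, 0],
    [0.8, 0, 0],
    [0.8, 0, 0],
    [0.8, 0, 0],
    [0.8, 0, 0],
    [0.8, 0, 0],
    [0, 0, 0]
  ],
  "turn": [
    [0, 0, 0],
    [0, 0, 0],
    [0, 0, 0],
    [0, 0, 0],
    [0, 0, 0],
    [0, 0, 0],
    [0, 0, 0],
    [0, 0, 0],
    [0, 0, 0],
    [0, 0, 0],
    [0, 0, 0]
  ]
}}

```text
time_s: 16.2
position: [0.5782, 0.159, 0.0852]
tool_rot: [[0.948, 0.317, 0.001], [0.317, -0.948, 0.0], [0.001, 0.0, -1.0]]
ft_force: [0.0, -0.1, -0.3]
grip_width: -0.0003
gripper_force: 0.0
```

Emit:
{"fn": "move_arm", "kwargs": {
  "jaw": [0, 0, 0, 0, 0, 0, 0, 0, 0],
  "dp": [
    [-0.8, 0, 0],
    [-0.7, 0, -2.0],
    [0, 0, -4.0],
    [0, 0, -4.0],
    [0, 0, -3.0],
    [0, 0, 0],
    [0, 0, 0],
    [0, 0, 0],
    [0, 0, 0]
  ],
  "turn": [
    [0, 0, 0],
    [0, 0, 0],
    [0, 0, 0],
    [0, 0, 0],
    [0, 0, 0],
    [0, 0, 0],
    [0, 0, 0],
    [0, 0, 0],
    [0, 0, 0]
  ]
}}

```text
time_s: 16.95
position: [0.5615, 0.1537, 0.2137]
tool_rot: [[0.948, 0.317, -0.003], [0.317, -0.948, -0.0], [-0.003, -0.001, -1.0]]
ft_force: [-0.1, -0.1, -0.8]
grip_width: -0.0002
gripper_force: 0.0
```

```bash
python3 - <<'E'
from fx import *
for n in ('scene','wrist'):
    im,d,P=cloud(n)
    B=sel(P,(.48,.67),(.09,.23),(.090,.112)); print('grip',rect(B),len(B))
    if n=='scene': save(cv2.resize(im[150:315,160:380],(800,600)),'s7.png')
report('top')
E
```

```text
grip (array([609.6, 171.1]), array([20.2, 67.5]), 20.1) 191
grip (array([607.4, 168.2]), array([20.3, 68.6]), 18.6) 2252
17.05 tcp loc [[-59.1 287.8 213.9]] ft [ 0.2  0.2 -0.2]
deck rect (array([ 560.7, -141.1]), array([200.3, 265.1]), 78.6)
fins+plate x [-24.5  98.6] y [-88.1 -10.6] (array([ 37.3, -49.2]), array([124.5,  80.8]), 0.5)
caps plate x [-113.5   99.3] y [ 9.7 88.2]
bar x [ 55.5  57.4  74.4  86.2 108.1]
end x [110.2 121.9 132.9] z 475
deck y [-98.9  98.2] x [-134.5  113.6]
```

View pics/s7.png

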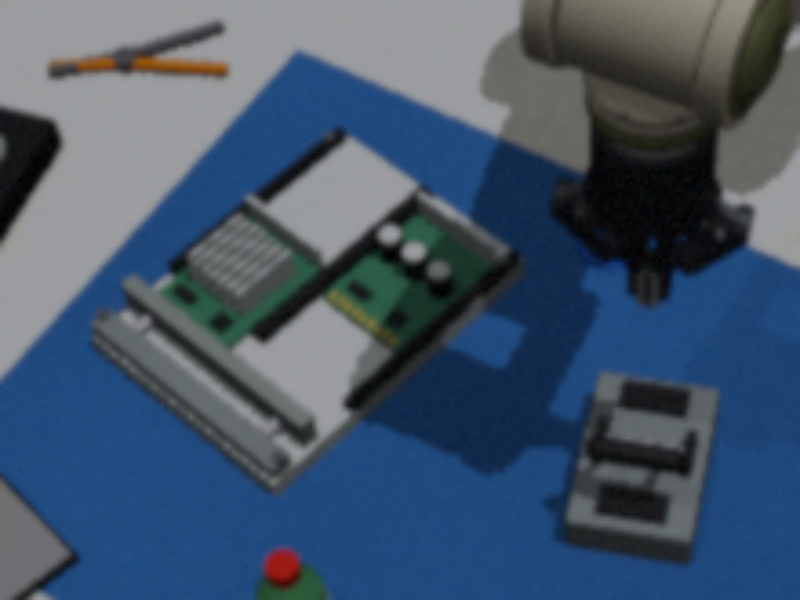

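The picture shows the handle back on the far (on) side at (640,455). The finned module is against the bar at (220,360), and the arm is clear. The plate is at fixture x = -24.5 mm, so the module's origin is at about 30 mm. Handing in.

```bash
python3 -c "
from rig import ticket
print(ticket.close_job())"
```

```text
the job is handed in; nothing more can be done
None
```

I flipped the isolator off, slid the finned module in flat until the bar sat about 10 mm back (highest push force I read: about 6 N), flipped the isolator back on and handed in the job; no verdict came back.

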